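# Sort cleaned bones into their specimen trays

## Task

Sort the five loose bones into the three trays, each into the tray whose fixed sample on the grey block is of the same kind: both limb bones, both vertebrae, and the shoulder blade. Every bone must rest on its tray's floor the same way up as it lies now, none on top of another, and the two limb bones must lie lengthwise along their tray, that is, pointing towards the sample block. The bones are brittle, so set them down rather than drop them, and leave the wash bottle and the jar alone.

Things in the scene. Friction and masses are not known exactly. Their poses are not given: they have to be found in the camera images.
- limb_long: loose limb bone, the longer one, 120 mm long, lying along x: round shaft 16 mm in diameter, its axis 13 mm above the underside, thicker rounded ends 38 mm wide (y), 26 mm high. Origin: centre of the underside, z up. Grip the shaft's middle across y. 30 to 85 g. All five loose bones start on a mat (top at z = 4 mm), about 150 mm apart.
- limb_short: loose limb bone, the shorter one, 95 mm long, lying along x: round shaft 16 mm in diameter, its axis 13 mm above the underside, thicker rounded ends 38 mm wide (y), 26 mm high. Origin: centre of the underside, z up. Grip the shaft's middle across y. 30 to 85 g.
- vertebra_a: loose vertebra standing on its round body, 30 mm in diameter, 30 mm high; two side wings (50 mm wide in all, at x = 17 to 31 mm) and a spine stick out on its +x side, to x = 46 mm. Origin: centre of the round body's underside, z up. Grip the round body across y, with fingers up to 25 mm wide. 25 to 60 g. Interchangeable with vertebra_b.
- vertebra_b: loose vertebra standing on its round body, 30 mm in diameter, 30 mm high; two side wings (50 mm wide in all, at x = 17 to 31 mm) and a spine stick out on its +x side, to x = 46 mm. Origin: centre of the round body's underside, z up. Grip the round body across y, with fingers up to 25 mm wide. 25 to 60 g. Interchangeable with vertebra_a.
- blade: loose flat shoulder blade: triangular plate 6 mm thick, 119 mm long (x), 76 mm wide at +x, a knob 14 mm high at the narrow -x end. Along its middle stands a ridge 9 mm thick (y), x from -26 to 38 mm, top 31 mm above the underside. Origin: on the underside, below the ridge's line, z up. Grip the ridge across y near x = 8 mm, fingertips above the plate. 35 to 70 g.
- tray_limb: fixed open cardboard tray, outside 180 (x) x 170 (y) x 22 mm high, walls and floor 4 mm, empty. Origin: centre of its underside, on the mat. A grey block 20 mm high adjoins its +x end (91 to 155 mm along x, 126 mm wide) and carries, fixed, this tray's sample: a limb bone, lying across the block, top 46 mm above the origin. The three trays differ only in the sample.
- tray_vertebra: fixed open cardboard tray, outside 180 (x) x 170 (y) x 22 mm high, walls and floor 4 mm, empty. Origin: centre of its underside, on the mat. A grey block 20 mm high adjoins its +x end (91 to 155 mm along x, 126 mm wide) and carries, fixed, this tray's sample: a vertebra, standing, top 50 mm above the origin.
- tray_blade: fixed open cardboard tray, outside 180 (x) x 170 (y) x 22 mm high, walls and floor 4 mm, empty. Origin: centre of its underside, on the mat. A grey block 20 mm high adjoins its +x end (91 to 155 mm along x, 126 mm wide) and carries, fixed, this tray's sample: a shoulder blade, lying across the block, top 51 mm above the origin.
- wash_bottle: bystander: loose white wash bottle with grey cap, 66 mm in diameter, 170 mm tall, standing on the table to the right of the mat. Origin: centre of its underside.
- jar: bystander: loose amber jar with black lid, 64 mm in diameter, 80 mm tall, standing on the table to the left of the mat. Origin: centre of its underside.
Not all that is in view belongs to the job. Leave any purple look-alike of the vertebra_b alone.

How it is judged:
By the outcome, as a careful person would: the job done as asked, in the order asked, and still so for the second after the job is handed in, with the robot touching nothing.
It also fails if it takes over 109 s, if anything falls off the work surface, if the arm or the gripper's body presses on something with over 40 N, if the wrist force passes 120 N, or if a joint passes its speed limit or range.

## Robot

A 6-joint arm with a two-finger parallel gripper is mounted at the origin on the work surface. World frame = base frame: x ahead of the robot, y to its left, z up, the work surface at z = 0. Lengths are in m, angles in rad, forces in N, time in s.
With the tool pointing down it reaches from about 0.325 to 0.9 m from the base axis. Payload 6.1 kg.
Tool frame: the origin (TCP) lies midway between the tips of the shut fingers; the grasp point (between the pads) lies 19 mm behind it; x points along the fingers, y is the direction in which the jaws open and shut, and the axes are right-handed (so a half turn about x gives the same grasp; the last joint's range is limited). The gripper opens to 85 mm and grips with 20 to 120 N. Pads are 22 mm wide; open, the fingers measure 114 mm over their backs; the gripper's body (76 mm by 85 mm) begins 54 mm behind the grasp point. The pads swing forward as they close: fully open they stand 13 mm farther back than shut.
Start: joints at [-1.311, 0.22, 1.526, -0, 1.395, -0.126], TCP at [0.235, -0.579, 0.231] pointing down, gripper open.
Joint ranges: [-2.98, 2.98], [-0.91, 2.08], [0.09, 2.57], [-1.24, 4.39], [0.2, 2.65], [-2.68, 2.68]. Speed limits (rad/s): [2.57, 2.57, 3.01, 3.14, 3.14, 3.14].

## Interface

Orientations are given as [roll, pitch, yaw] about the fixed x, y, z axes, in that order (R = Rz(yaw) Ry(pitch) Rx(roll)).
In Python, from plant import movep, move_l, set_joints, gripper_to, hold, inverse_kinematics, observe, get_image, get_calibration, Unreachable, job_done gives the robot as it stands. Calls block until the motion is done:
- movep(position, orientation): joint-space move of the TCP to a pose.
- move_l(position, feed=0.15, rotation=None, max_force=None): straight line of the TCP; rotation=None keeps the orientation; feed is the mean speed in m/s. With max_force (N) it stops when the force on the tool has changed by that much, and returns True; else False.
- set_joints(angles): joint-space move.
- gripper_to(opening, f_grip=None): finger opening in m; f_grip is the grip in N (None keeps the last); returns when the fingers have stopped.
- hold(seconds).
- inverse_kinematics(position, orientation): joint angles nearest the present ones, or None.
- observe(): the state.
- get_image(name): name is "side" or "top"; returns (picture, depth): 384x512x3 uint8, red, green, blue; 384x512 float32, m along the optical axis (not along the pixel's ray), 0 where there is no reading.
- get_calibration(name): a dict with "intrinsics" (3x3 intrinsics, pixels), "dist_coeffs" ([k1, k2, p1, p2, k3] as OpenCV has them; the pictures are not rectified), "world_from_camera" (4x4, takes a point from camera to world coordinates). Camera axes: x right, y down, z forward; pixel columns grow to the right and rows downward; lengths in m; the calibration is good to about 2 mm. A picture is of the moment at which its call begins. get_calibration takes no time and is no camera call.
A pose or a line that the arm cannot do raises Unreachable and nothing moves.
- job_done(): hands the job in, once; it reports no verdict.
The state is a dict: "time_s": time; "q": joint angles; "joint_velocities": joint speeds; "joint_torque": joint torques, N m; "eef_pos": TCP position; "tcp_rot": TCP orientation; "ft_force": force on the tool from outside, world axes, zero at the start; "torque": the same for the moment, N m; "opening": finger opening in m.
Only numpy, scipy, OpenCV 4.12 (cv2) and the standard library are available. Lean on these libraries where they do the work, as an engineer would, in place of code of your own. Each camera call takes 0.05 s, during which the arm holds its last target. There are 200 camera calls.

## Working session

There is one attempt and no reset: what is moved stays moved. The work goes in short steps, each a Python script; the robot and the scene stay as the last script left them, time stands still between calls to the robot, and variables do not carry over. Pictures are saved under pics/ and viewed, about 12 in all and at most 16, crops included, and the job is handed in when it is done.

```bash
ls; mkdir -p pics
python3 - <<'E'
from plant import *
import cv2,numpy as np
for n in("top","side"):
    im,d=get_image(n); cv2.imwrite(f"pics/{n}0.png",im[...,::-1]); np.save(f"{n}0.npy",d)
    c=get_calibration(n); print(n,{k:np.round(v,3).tolist() for k,v in c.items()})
print(observe()["time_s"],observe()["tcp_rot"])
a=cv2.imread("pics/top0.png"); cv2.imwrite("pics/top0b.png",cv2.resize(a,(800,600),interpolation=cv2.INTER_CUBIC))
E
```

```text
pics
top {'intrinsics': [[407.642, 0.0, 251.586], [0.0, 407.642, 191.464], [0.0, 0.0, 1.0]], 'dist_coeffs': [-0.036, 0.0, 0.0, 0.0, 0.0], 'world_from_camera': [[-0.009, -0.998, 0.067, 0.359], [-1.0, 0.01, 0.01, -0.014], [-0.01, -0.067, -0.998, 1.208], [0.0, 0.0, 0.0, 1.0]]}
side {'intrinsics': [[418.204, 0.0, 253.645], [0.0, 418.204, 187.838], [0.0, 0.0, 1.0]], 'dist_coeffs': [0.037, 0.0, 0.0, 0.0, 0.0], 'world_from_camera': [[0.988, -0.106, 0.11, 0.272], [-0.153, -0.72, 0.677, -0.911], [0.008, -0.686, -0.727, 1.017], [0.0, 0.0, 0.0, 1.0]]}
0.1 [-1.6905415   1.56901429  1.8368713 ]
```

View pics/top0b.png

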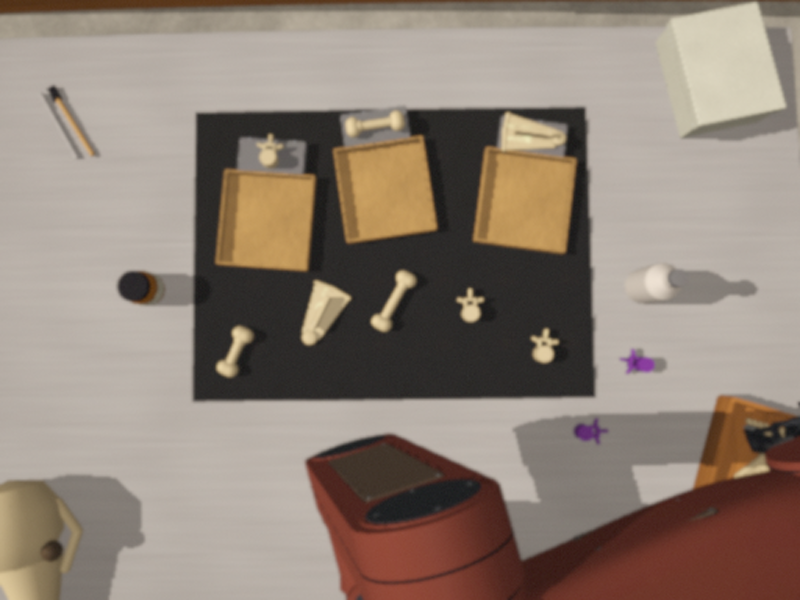

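View pics/side0.png

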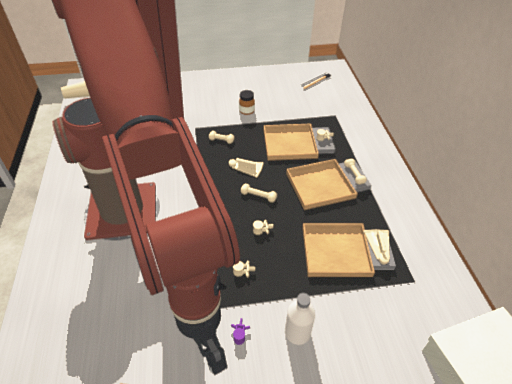

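The top view (800x600 scale) shows these items:
- **Limb bones:** long at (395,300), short at (235,352).
- **Blade:** (323,312).
- **Vertebrae:** (470,305) and (543,347).
- **Trays:** vertebra (267,220), limb (385,190), blade (525,200).

Things that could be mistaken for the bones:
- The purple look-alikes at (640,362) and (590,432), which are off the mat.
- The fixed samples on the blocks at (268,152), (375,124) and (530,133).
- A cream item in a far tray at (755,470).

I'm choosing the cream bones lying on the black mat, below the trays.

```bash
cat > h.py <<'E'
import cv2,numpy as np
from plant import get_calibration
C={n:get_calibration(n) for n in("top","side")}
def rays(n,uv):
    c=C[n]; p=cv2.undistortPoints(np.asarray(uv,float).reshape(-1,1,2),np.array(c["intrinsics"]),np.array(c["dist_coeffs"])).reshape(-1,2)
    return np.c_[p,np.ones(len(p))]
def onplane(n,uv,z):
    T=np.array(C[n]["world_from_camera"]); d=rays(n,uv)@T[:3,:3].T
    return T[:3,3]+d*((z-T[2,3])/d[:,2])[:,None]
def cloud(n,uv,dep):
    T=np.array(C[n]["world_from_camera"]); return rays(n,uv)*dep[:,None]@T[:3,:3].T+T[:3,3]
def project(n,P):
    c=C[n];T=np.linalg.inv(np.array(c["world_from_camera"]))
    return cv2.projectPoints(np.asarray(P,float).reshape(-1,1,3),cv2.Rodrigues(T[:3,:3])[0],T[:3,3],np.array(c["intrinsics"]),np.array(c["dist_coeffs"]))[0].reshape(-1,2)
def blobs(mask,lo):
    n,l,s,c=cv2.connectedComponentsWithStats(mask.astype(np.uint8))
    return [(l==i) for i in range(1,n) if s[i,4]>lo]
E
cat > meas.py <<'E'
from h import *
im=cv2.imread("pics/top0.png"); d=np.load("top0.npy"); H=cv2.cvtColor(im,cv2.COLOR_BGR2HSV)
roi=np.zeros(d.shape,bool); roi[66:254,126:376]=1
hsv=H.astype(int)
tray=(hsv[...,1]>100)&(hsv[...,2]>90)&(hsv[...,0]<25)&roi
for b in blobs(tray,1000):
    cs,_=cv2.findContours(b.astype(np.uint8),0,1); w=onplane("top",cs[0],.026)[:,:2]
    (c,s,a)=cv2.minAreaRect((w*1000).astype(np.float32)); print("tray",np.round(c,1),np.round(s,1),round(a,1), "rim zmax",)
bone=(hsv[...,2]>110)&(hsv[...,1]<=100)&roi; bone[:165]=0
for b in blobs(bone,60):
    v,u=np.nonzero(b); P=cloud("top",np.c_[u,v],d[v,u]); w=onplane("top",np.c_[u,v],.017)[:,:2]*1000
    z=P[:,2]*1000; m=w.mean(0); ev,V=np.linalg.eigh(np.cov(w.T)); ax=V[:,1]
    t=(w-m)@ax; s=(w-m)@V[:,0]
    print("bone px",u.mean().round(1),v.mean().round(1),"n",len(u),"m",m.round(1),"ang",np.degrees(np.arctan2(ax[1],ax[0])).round(1),"ext",t.min().round(),t.max().round(),s.min().round(),s.max().round(),"z pct",np.percentile(z,[5,25,50,75,95]).round(1),"mid",(m+ax*(t.min()+t.max())/2).round(1))
o=cv2.resize(im[60:260,120:382],None,fx=3,fy=3,interpolation=cv2.INTER_CUBIC)
cv2.imwrite("pics/crop1.png",o)
m2=cv2.resize((bone*255+tray*120).astype(np.uint8)[60:260,120:382],None,fx=1,fy=1)
E
python3 meas.py
```

```text
tray [647.5  12.7] [186.7 175.9] 7.9 rim zmax
tray [ 624.4 -250.9] [178.1 187.5] 81.6 rim zmax
tray [591.5 238. ] [177.6 186.1] 85.3 rim zmax
bone px 251.1 192.1 n 378 m [436.8  -0.9] ang 149.9 ext -61.0 62.0 -20.0 20.0 z pct [ 3.8 21.5 25.1 28.2 32. ] mid [436.4  -0.7]
bone px 205.8 198.5 n 747 m [419.3 132.1] ang 153.9 ext -51.0 70.0 -39.0 39.0 z pct [ 4.5  9.1 11.5 15.  35.7] mid [410.7 136.2]
bone px 300.6 195.8 n 226 m [ 424.5 -145.7] ang -178.0 ext -35.0 30.0 -25.0 25.0 z pct [ 3.2  6.4 25.5 34.  37.5] mid [ 426.7 -145.7]
bone px 149.3 224.6 n 326 m [344.3 297.8] ang 155.9 ext -48.0 48.0 -20.0 20.0 z pct [ 4.2 21.7 25.8 28.8 32.2] mid [344.3 297.8]
bone px 347.8 221.8 n 245 m [ 347.2 -281.8] ang 172.4 ext -35.0 30.0 -25.0 26.0 z pct [ 3.   8.9 25.4 33.9 38.2] mid [ 349.7 -282.1]
```

View pics/crop1.png

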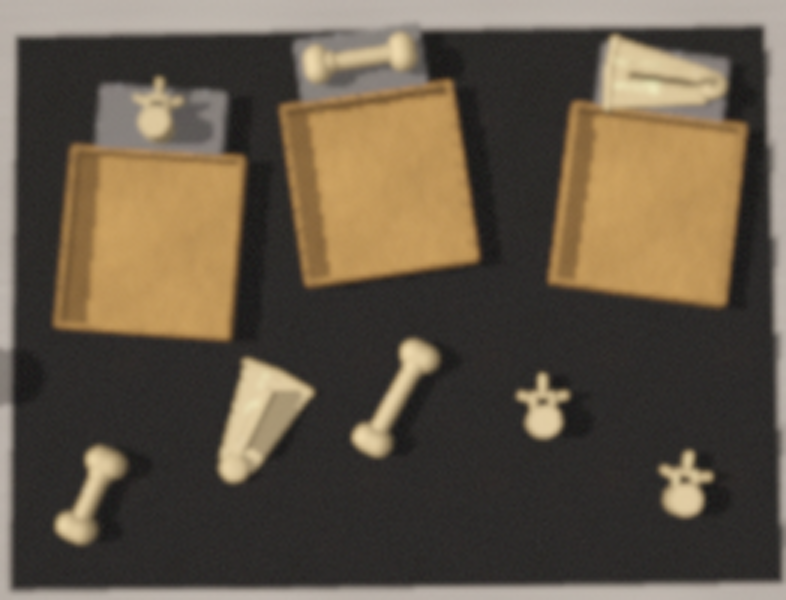

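The crop confirms the choice: five cream bones, each matching its stated size (limbs 123 and 96 mm, blade 121x78 mm, vertebrae about 62x50 mm). Next I'll refine the ridge and vertebra body centres.

```bash
cat >> meas.py <<'E'
print("----")
for b in blobs(bone,60):
    v,u=np.nonzero(b); P=cloud("top",np.c_[u,v],d[v,u])*1000; n=len(u)
    if n>600:
        R=P[P[:,2]>24]; r=onplane("top",np.c_[u,v][P[:,2]>24],.030)[:,:2]*1000
        m=np.median(r,0);ev,V=np.linalg.eigh(np.cov(r.T));a=V[:,1]*np.sign(V[0,1]);t=(r-m)@a
        print("ridge",len(r),m.round(1),"ang",np.degrees(np.arctan2(a[1],a[0])).round(1),"ext",t.min().round(1),t.max().round(1),"mid",(m+a*(t.min()+t.max())/2).round(1), "w",np.std((r-m)@V[:,0]).round(1))
        w=onplane("top",np.c_[u,v],.010)[:,:2]*1000
        for ang in(-26.1,np.degrees(np.arctan2(a[1],a[0]))):
            k=np.array([np.cos(np.radians(ang)),np.sin(np.radians(ang))]);q=np.array([-k[1],k[0]])
            s=(w-m)@q; t=(w-m)@k; print(ang.__round__(1) if 0 else ang,"plate ext rel ridge med",t.min().round(),t.max().round(),"lat",s.min().round(),s.max().round())
    elif n<260:
        bb=cv2.resize(b.astype(np.float32),None,fx=8,fy=8,interpolation=cv2.INTER_LINEAR)>.5
        D=cv2.distanceTransform(bb.astype(np.uint8),2,5); y,x=np.nonzero(D>D.max()-.6); c=np.array([[x.mean(),y.mean()]])/8+.5/8-.5
        cc=onplane("top",c,.022)[0]*1000
        w=onplane("top",np.c_[u,v],.022)[:,:2]*1000; far=w[np.linalg.norm(w-cc[:2],axis=1)>37]; wi=w[np.linalg.norm(w-cc[:2],axis=1)>20]
        f=lambda p: np.degrees(np.arctan2(*(p.mean(0)-cc[:2])[::-1])).round(1)
        hi=P[P[:,2]>27]; print("vert inscr",cc.round(1),"r px",(D.max()/8).round(2),"r mm",(D.max()/8/407.6*1186).round(1),"spine ang",f(far),"wing ang",f(wi),"hi pts",len(hi),np.median(hi,0).round(1), "max r",np.linalg.norm(w-cc[:2],axis=1).max().round(1))
E
python3 meas.py | sed -n '/----/,$p'
```

```text
----
ridge 92 [414.1 135.6] ang -25.8 ext -46.6 39.2 mid [410.7 137.2] w 4.0
-26.1 plate ext rel ridge med -65.0 58.0 lat -39.0 39.0
-25.761895121031802 plate ext rel ridge med -65.0 58.0 lat -39.0 39.0
vert inscr [ 412.9 -145.8   22. ] r px 5.94 r mm 17.3 spine ang 1.2 wing ang 2.1 hi pts 102 [ 414.1 -144.5   34.3] max r 45.7
vert inscr [ 336.8 -278.5   22. ] r px 6.32 r mm 18.4 spine ang -9.6 wing ang -11.1 hi pts 110 [ 338.1 -279.2   34.2] max r 45.5
```

```bash
cat > act.py <<'E'
import numpy as np
from plant import *
T={"limb":(.6495,.0127,np.radians(7.9)),"vert":(.5935,.238,np.radians(-4.7)),"blade":(.6264,-.2509,np.radians(-8.4))}
def ori(y): return [0,np.pi/2,y]
def go(x,y,z,yaws):
    q0=observe()["q"]; best=None
    for a in yaws:
        a=(a+np.pi)%(2*np.pi)-np.pi
        q=inverse_kinematics([x,y,z],ori(a))
        if q is not None:
            c=abs(np.array(q)-q0).max()+.3*abs(q[5])
            if best is None or c<best[0]: best=(c,a)
    movep([x,y,z],ori(best[1])); return best[1]
def pick(x,y,ang,tip,op=.05,grip=25):
    """tip: height of TCP at the grasp"""
    gripper_to(op); a=go(x,y,.13,[ang,ang+np.pi])
    move_l([x,y,tip+.02],feed=.2); h=move_l([x,y,tip],feed=.05,max_force=6)
    gripper_to(0,f_grip=grip); o=observe(); print("picked op",round(o["opening"],4),"z",o["eef_pos"][2].round(4) if hasattr(o["eef_pos"],"round") else o["eef_pos"],"hit",h)
    move_l([x,y,.13],feed=.2); print(" lifted op",round(observe()["opening"],4),"t",observe()["time_s"]); return a-ang
def place(tray,lx,ly,lang,off,tip,rel):
    """bone's grip point to (lx,ly) of the tray, bone x at lang or lang+pi"""
    cx,cy,t=T[tray]; c,s=np.cos(t),np.sin(t); x,y=cx+c*lx-s*ly,cy+s*lx+c*ly
    go(x,y,.13,[t+l+off for l in np.atleast_1d(lang)])
    z=tip+.004
    move_l([x,y,z+.015],feed=.2); h=move_l([x,y,z-.003],feed=.03,max_force=2.5); o=observe()
    print(" down z",np.round(o["eef_pos"][2],4),"expected",z,"touch",h)
    gripper_to(rel); move_l([x,y,.13],feed=.25); print(" placed t",observe()["time_s"])
E
python3 - <<'E'
from act import *
p=observe()["eef_pos"]; move_l([p[0],p[1],.30],feed=.25)
movep([.44,-.15,.30],ori(0.)); print(observe()["time_s"])
off=pick(.4366,-.0008,np.radians(-30.1),.008)
import cv2
for n in("side","top"): cv2.imwrite(f"pics/{n}1.png",get_image(n)[0][...,::-1])
E
```

```text
2.2583
picked op 0.0149 z 0.0083 hit False
 lifted op 0.015 t 5.9667
```

View pics/side1.png

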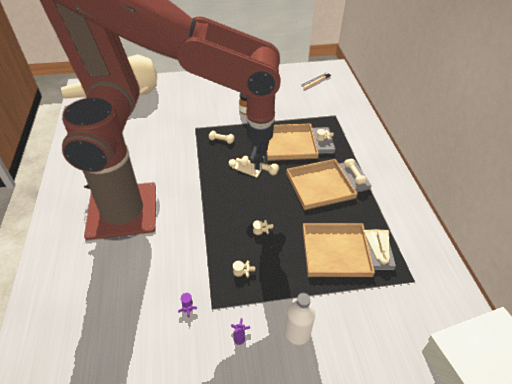

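The long limb bone is held at about (255,163), with the jaws stopped at 15 mm, which fits the 16 mm shaft. Now placing it.

Run:
```python
from act import *
place("limb",0,-.033,[0,np.pi],0,.008,.036)
pick(.3443,.2978,np.radians(-24.1),.008)
place("limb",0,.033,[0,np.pi],0,.008,.036)
off=pick(.4145,.1355,np.radians(-25.9),.0145)
import cv2
for n in("side","top"): cv2.imwrite(f"pics/{n}2.png",get_image(n)[0][...,::-1])
print("off",off,observe()["ft_force"])
```

```text
down z 0.0123 expected 0.012 touch True
 placed t 9.0833
picked op 0.0148 z 0.0083 hit False
 lifted op 0.0147 t 13.375
 down z 0.0123 expected 0.012 touch True
 placed t 16.975
picked op 0.0087 z 0.0148 hit False
 lifted op 0.0084 t 20.5833
off 1.1102230246251565e-16 [-0.63772651 -0.25954617 -0.18023317]
```

View pics/side2.png

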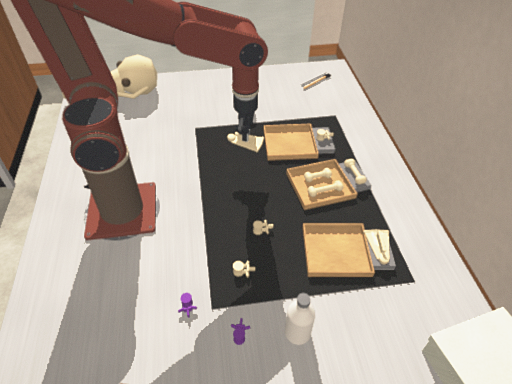

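Both limb bones lie lengthwise in their tray at (320,182), and the blade is held level at (245,143). Next come the blade and the vertebrae.

Run:
```python
from act import *
place("blade",0,0,[0,np.pi],0,.0145,.03)
off=pick(.4125,-.1455,np.radians(1.7),.009,op=.056)
place("vert",-.01,-.038,[0,np.pi],off,.009,.048)
off=pick(.3365,-.2788,np.radians(-10.3),.009,op=.056)
place("vert",-.01,.038,[0,np.pi],off,.009,.048)
go(.45,-.05,.3,[0,np.pi]); movep([.235,-.579,.30],[0,np.pi/2,observe()["tcp_rot"][2]*0]) if inverse_kinematics([.235,-.579,.30],ori(0)) is not None else None
import cv2
for n in("side","top"):
    cv2.imwrite(f"pics/{n}3.png",get_image(n)[0][...,::-1])
im=cv2.imread("pics/top3.png"); cv2.imwrite("pics/crop3.png",cv2.resize(im[50:290,70:430],None,fx=2.2,fy=2.2,interpolation=cv2.INTER_CUBIC))
print(observe()["time_s"],observe()["eef_pos"])
```

```text
down z 0.0186 expected 0.018500000000000003 touch True
 placed t 24.3917
picked op 0.029 z 0.0094 hit False
 lifted op 0.029 t 28.0167
 down z 0.013 expected 0.013 touch True
 placed t 31.5667
picked op 0.0294 z 0.0093 hit False
 lifted op 0.0291 t 36.075
 down z 0.013 expected 0.013 touch True
 placed t 40.375
41.9333 [ 0.45016278 -0.04928887  0.29925746]
```

View pics/crop3.png

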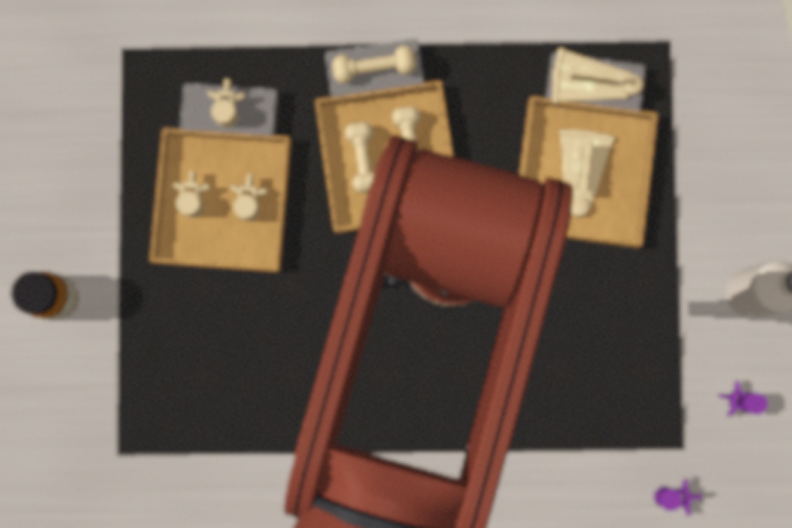

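View pics/side3.png

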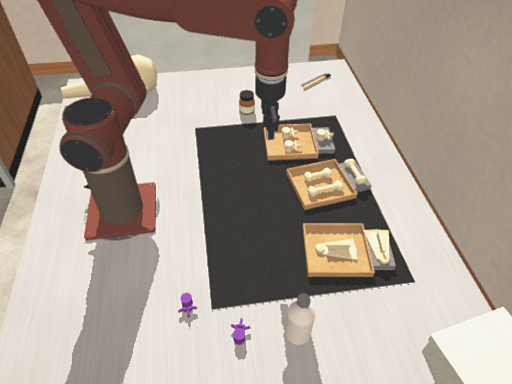

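All five bones rest upright and separate in the correct trays. In the side view they are at vertebrae (290,132) and (292,146), limbs (318,175) and (325,189), blade (337,250). The bottle at (300,320) and the jar at (247,103) are where they started. Handing in.

```bash
python3 -c "
from plant import *
hold(0.3); job_done(); print(observe()['time_s'])"
```

```text
the job is handed in; nothing more can be done
the job is handed in; nothing more can be done
```

I sorted all five bones into the trays with the matching samples and handed the job in at about 42 s of the 109 s allowed. Each pick held: the jaws stopped at 15 mm on the limb shafts, 9 mm on the blade's ridge and 29 mm on the vertebrae. Each bone was lowered until contact, which came within 0.5 mm of the expected floor height, and then released.

The last pictures show the bones upright, separate and inside their trays, with both limb bones pointing towards the sample block. The bottle, jar and purple look-alikes looked undisturbed. In the last top view the arm hid part of the limb tray, so I checked the limb bones by eye in the side view and did not measure their final angles. No check failed or disagreed.

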